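Discard a used reaction card down the chute

TASK

The glass reaction card has been read: press on it lightly from above and slide it forward out of its snug pocket on the reading stand, then push it off the open front ledge so that it drops down the chute and comes to rest in the catch tray. The card is thin, used glass: keep it on the deck without picking it up, and never load it with more than 18 N, so feel for it slowly. Leave the bottle, vial, timer and pipette where they are, and take the arm away from everything at the end.

Things in the scene. Friction and masses are not known exactly. Their poses are not given: they have to be found in the camera images.
- station: Fixed unit: white reading stand, bare-metal chute and catch tray in one line. Origin on the bench (z = 0) straight under the middle of the stand's front lip; +x is the way the card is pushed (stand at -x, chute and tray at +x), z up. The stand's smooth deck lies 110 mm above the bench, from x = -102 mm to the lip at x = 0.
- card: Flat rigid white glass plate 80 x 55 x 6 mm with six dark spots on top, 45 to 85 g; origin at the centre of its underside, x along the 80 mm. Starts flat on the deck, x along the station's +x, 1 to 4 mm from the back wall and fences, so no edge can be gripped or pushed. Slid 40 mm it still lies on the deck, with room for shut fingers behind; it tips off once its centre passes the lip, after 60 mm.
- lip (a point): Middle of the deck's front lip, nominally 110 mm above the bench; axes as the station. The deck rises slightly towards the lip, by 0.5 to 1.2 degrees (fixed for the run, pivot 60 mm behind the lip), so its top climbs 0.4 to 0.9 mm in a 45 mm slide. It is stiffly sprung: pressed down it sinks about 1 mm per 20 N, 3 mm at most; a press kept at one height grows too hard.
- tray_floor (a point): Centre of the catch tray's floor, 5 mm above the bench and 157 mm in front of the lip; the tray is 120 mm long inside (x) and 88 mm wide, its walls 55 mm high; axes as the station.
- dropper_bottle: Bystander: small white dropper bottle, 32 mm diameter, 65 mm tall, standing on the bench; origin at the centre of its underside.
- vial: Bystander: small capped amber vial, 27 mm diameter, 52 mm tall, standing on the bench; origin at the centre of its underside.
- timer: Bystander: black rounded timer, 66 x 60 x 18 mm, lying on the bench; origin at the centre of its underside.
- pipette: Bystander: grey and white pipette, about 260 mm long and 26 mm wide, lying on the bench along its x; origin under the middle of its grey body.
- pocket (a point): Foot of the pocket's back wall, on the deck's top, 102 mm behind the lip; axes as the station. The deck is a shallow pocket open only at the lip (+x): back wall 10 mm thick, side fences along the whole deck (inner faces at y = +-30 mm, outer +-42 mm), all 8 mm high, 2 mm higher than the card.
- chute (a point): Middle of the chute's floor; axes as the station. The floor starts 35 mm below the deck at the lip and falls at 30 degrees to the tray, between side walls 82 mm apart. Glass slides easily on deck and chute (friction about 0.2, plus or minus a fifth), but clings to finger pads, so a pad pressed on the card takes it along.
Not all that is in view belongs to the job. Of the things that look like the card, the middle-sized one is meant.

How it is judged:
By the outcome, as a careful person would: the job done as asked, in the order asked, and still so for the second after the job is handed in, with the robot touching nothing.
It also fails if it takes over 54 s, if anything falls off the work surface, if the arm or the gripper's body presses on something with over 40 N, if the wrist force passes 120 N, or if a joint passes its speed limit or range.

ROBOT

A 6-joint arm with a two-finger parallel gripper is mounted at the origin on the work surface. World frame = base frame: x ahead of the robot, y to its left, z up, the work surface at z = 0. Lengths are in m, angles in rad, forces in N, time in s.
With the tool pointing down it reaches from about 0.325 to 0.85 m from the base axis. Payload 4.4 kg.
Tool frame: the origin (TCP) lies on the centre line of the jaws, within the pads' length; the fingertips stand 17 mm ahead of it and the grasp point (between the pads) lies 2 mm behind it; z points along the fingers, y is the direction in which the jaws open and shut (so a half turn about z gives the same grasp; the last joint's range is limited). The gripper opens to 94 mm and grips with 3 to 60 N. Pads are 16 mm wide; open, the fingers measure 119 mm over their backs; the gripper's body (75 mm by 177 mm) begins 78 mm behind the grasp point.
Start: joints at [1.073, 0.207, 1.542, -0, 1.393, -0.15], TCP at [0.196, 0.541, 0.191] pointing down, gripper open.
Joint ranges: [-2.73, 2.73], [-0.86, 2.22], [0.23, 2.46], [-1.11, 4.25], [0.08, 2.63], [-2.82, 2.82]. Speed limits (rad/s): [2.79, 2.79, 3.14, 3.14, 3.14, 3.14].

INTERFACE

Orientations are given as [roll, pitch, yaw] about the fixed x, y, z axes, in that order (R = Rz(yaw) Ry(pitch) Rx(roll)).
In Python, from workcell import sense, snapshot, hand_in gives the robot as it stands.
- The arm moves only by the tool jog_arm, never from a script. Its argument "rows" is a list of rows, each an object of numbers: "dx", "dy", "dz": the shift along the tool's x, y, z in m; "turn": the turn about the tool's z in rad. A call has 1 to 12 rows; each row shifts and turns the pose as measured when the row begins, along the tool's axes as they then stand; what a row does not reach is not made up. A row lasts 1/8 s, in which the tool goes at most 62.5 mm and 10.7 degrees, less where a joint would pass 70% of its speed; a pose out of reach is approached as far as the arm can. A call with a gripper value outside its range is refused whole. "jaw" is the finger opening in m, from 0 to 0.094, set as the call begins (left out, the last holds). The fingers move at their own pace and stop on an object; "grip_force" is the grip in N (left out, the last holds). Time passes only in rows, so rows that do not move let the fingers close. It gives the time, the measured TCP pose, the force and the opening at its end, in the units of the state.
- sense(): the state, without advancing time (a new reading comes with each control period).
- snapshot(name): name is "scene" or "top"; returns a dict with "img" (400x640x3 uint8, red, green, blue), "K" (3x3 intrinsics, pixels), "R" (3x3) and "t" (3): a world point X has camera coordinates R X + t. Camera axes: x right, y down, z forward; pixel columns grow to the right and rows downward; lengths in m; the calibration is good to about 2 mm. A picture is of the moment at which its call begins. There is no depth.
- hand_in(): hands the job in, once; it reports no verdict.
The state is a dict: "t": time; "joint_positions": joint angles; "dq": joint speeds; "joint_torque": joint torques, N m; "position": TCP position; "eef_rot": TCP orientation; "contact_force": force on the tool from outside, world axes, zero at the start; "moment": the same for the moment, N m; "finger_gap": opening from 0.0 (shut) to 1.0 (fully open).
Only numpy, scipy, OpenCV 4.12 (cv2) and the standard library are available. Lean on these libraries where they do the work, as an engineer would, in place of code of your own. Each camera call takes 0.05 s, during which the arm holds its last target.

## Working session

There is one attempt and no reset: what is moved stays moved. The work goes in short steps, Python scripts to look and compute and a tool call to move; the robot and the scene stay as the last step left them, time stands still between calls to the robot, and variables do not carry over. Pictures are saved under pics/ and viewed, and the job is handed in when it is done.

Besides the shell and the picture viewer there is one more tool, called by a JSON object that holds its "name" and its "arguments", one argument or row to a line. jog_arm: Moves the arm, as the interface text tells. Its arguments: {"type":"object","properties":{"rows":{"type":"array","items":{"type":"object","properties":{"dx":{"type":"number"},"dy":{"type":"number"},"dz":{"type":"number"},"turn":{"type":"number"}}}},"jaw":{"type":"number"},"grip_force":{"type":"number"}},"required":["rows"]}

```bash
mkdir -p pics; ls; python3 - <<'E'
from workcell import sense, snapshot
import cv2
s=sense()
for k,v in s.items(): print(k,v)
for n in("scene","top"):
    d=snapshot(n); cv2.imwrite(f"pics/{n}0.png",d["img"][:,:,::-1]); print(n,d["K"],d["R"],d["t"])
E
```

```text
pics
t 0.0
joint_positions [ 1.07248733e+00  2.07402385e-01  1.54290859e+00  2.04909338e-05
  1.39351037e+00 -1.50496937e-01]
dq [-0.00039781  0.00120641  0.00032507 -0.00075119  0.00113334  0.00073215]
joint_torque [ 8.98204853e-04 -3.70866609e+01 -2.81424737e+01  6.98108319e-02
  3.59893602e-02 -1.76063882e-04]
position [0.19558795 0.53983685 0.18942237]
eef_rot [-3.13939217e+00 -3.54081088e-04  2.79377657e+00]
contact_force [-0.13552333 -0.65469809 -0.265143  ]
moment [-0.00223071  0.04242952 -0.06401017]
finger_gap 1.0001969510176212
scene [[411.31419667   0.         327.25081651]
 [  0.         411.31419667 197.99020657]
 [  0.           0.           1.        ]] [[ 0.18453174  0.9828098  -0.00573888]
 [ 0.69849045 -0.1352515  -0.70272194]
 [-0.6914182   0.12566595 -0.71144146]] [-0.14778206 -0.32904878  1.3856284 ]
top [[482.49996771   0.         321.42646717]
 [  0.         482.49996771 191.96314871]
 [  0.           0.           1.        ]] [[-5.19594211e-03 -9.99986108e-01  8.86652742e-04]
 [-9.96900819e-01  5.11030549e-03 -7.85024931e-02]
 [ 7.84968715e-02 -1.29179925e-03 -9.96913523e-01]] [0.06646655 0.5891147  1.10405453]
```

View pics/scene0.png

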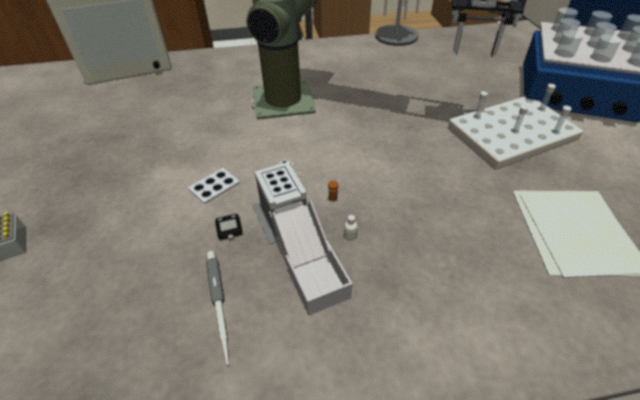

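View pics/top0.png

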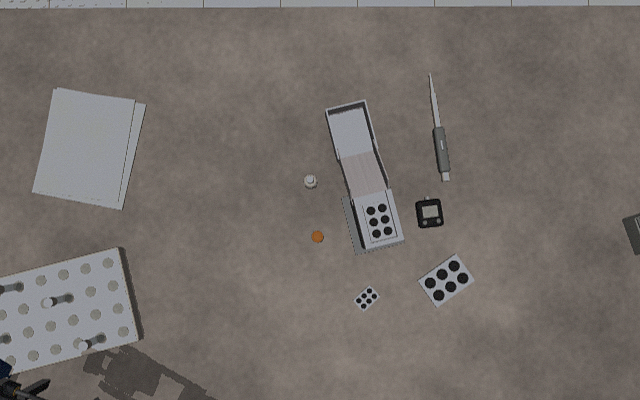

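Candidates for the card in the top view are the small one at (367,298), the large one at (445,280) and the middle-sized one in the stand's pocket at (380,221). I choose the last. Next is a close crop to check it.

```bash
python3 - <<'E'
import cv2,numpy as np
a=cv2.imread("pics/top0.png")[90:265,310:415]; b=cv2.imread("pics/scene0.png")[150:315,245:360]
a=cv2.resize(a,None,fx=3.4,fy=3.4,interpolation=cv2.INTER_CUBIC);b=cv2.resize(b,None,fx=3.6,fy=3.6,interpolation=cv2.INTER_CUBIC)
h=max(a.shape[0],b.shape[0]);f=lambda i:cv2.copyMakeBorder(i,0,h-i.shape[0],0,0,cv2.BORDER_CONSTANT)
o=np.hstack([f(a),f(b)]);print(o.shape);cv2.imwrite("pics/crop.png",o)
E
```

```text
(595, 771, 3)
```

View pics/crop.png

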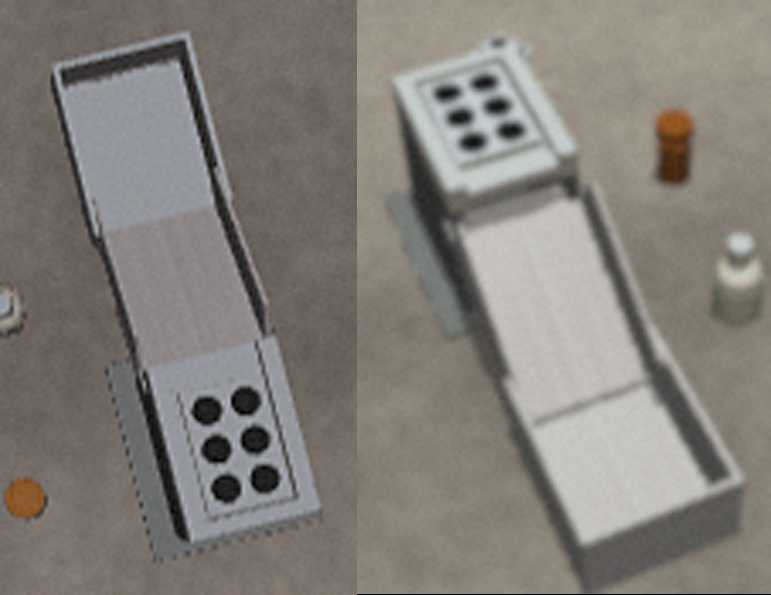

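The crop shows the card with six spots in the pocket, about (380,221) in the top view and (280,180) in the scene view. The chute runs up the image in the top view. Next I measure the spot centres and the stand's corners.

```bash
cat > h.py <<'E'
import cv2,numpy as np
from workcell import sense,snapshot
def ray(d,u,v):
    R,t,K=d["R"],np.array(d["t"]),d["K"]; c=-R.T@t
    w=R.T@np.linalg.inv(K)@np.array([u,v,1.]); return c,w/np.linalg.norm(w)
def onz(d,u,v,z):
    c,w=ray(d,u,v); return c+w*(z-c[2])/w[2]
def tri(ds,us):
    A=np.zeros((3,3));b=np.zeros(3)
    for d,u in zip(ds,us):
        c,w=ray(d,*u);P=np.eye(3)-np.outer(w,w);A+=P;b+=P@c
    return np.linalg.solve(A,b)
def spots(d,box,thr=70,amin=8):
    x0,y0,x1,y1=box; g=cv2.cvtColor(d["img"],cv2.COLOR_RGB2GRAY)[y0:y1,x0:x1]
    m=(g<thr).astype(np.uint8); n,_,st,ce=cv2.connectedComponentsWithStats(m)
    out=[]
    for i in range(1,n):
        if amin<=st[i,4]<250:
            sub=np.zeros_like(g,float); x,y,w,h=st[i,:4]; sl=np.s_[max(y-2,0):y+h+2,max(x-2,0):x+w+2]
            ww=np.clip(150-g[sl].astype(float),0,None)
            yy,xx=np.mgrid[sl]; out.append(((xx*ww).sum()/ww.sum()+x0,(yy*ww).sum()/ww.sum()+y0,int(st[i,4])))
    return out
E
python3 - <<'E'
from h import *
T=snapshot("top");S=snapshot("scene")
a=spots(T,(362,200,397,242)); b=spots(S,(262,166,302,196))
print(np.round(a,1).tolist());print(np.round(b,1).tolist())
P=np.array([onz(T,u,v,.116) for u,v,_ in a]);Q=np.array([onz(S,u,v,.116) for u,v,_ in b])
print(P.round(4),P.mean(0));print(Q.round(4),Q.mean(0))
print(tri([T,S],[np.mean(a,0)[:2],np.mean(b,0)[:2]]))
# tray outer rim corners top (z .055): rough pixel from crop
for n,z,uv in [("rim front L",.06,(52,65)),("rim front R",.06,(188,36)),("stand back L",.118,(185,540)),("stand back R",.118,(320,512)),("stand front R",.118,(273,338)),("stand front L",.118,(147,372))]:
    print(n,onz(T,uv[0]/3.4+310,uv[1]/3.4+90,z).round(4))
E
```

```text
[[381.9, 207.4, 55.0], [370.2, 210.4, 55.0], [384.6, 218.9, 54.0], [373.1, 221.8, 54.0], [387.4, 230.4, 55.0], [376.0, 233.4, 54.0]]
[[279.9, 172.5, 10.0], [269.6, 175.5, 9.0], [283.5, 179.1, 14.0], [273.2, 182.1, 14.0], [287.2, 185.9, 14.0], [276.7, 189.0, 15.0]]
[[ 0.5484 -0.0656  0.116 ]
 [ 0.542  -0.0405  0.116 ]
 [ 0.5237 -0.0709  0.116 ]
 [ 0.5177 -0.0464  0.116 ]
 [ 0.4993 -0.0766  0.116 ]
 [ 0.4931 -0.0522  0.116 ]] [ 0.52072026 -0.05869807  0.116     ]
[[ 0.4928 -0.0535  0.116 ]
 [ 0.4983 -0.0779  0.116 ]
 [ 0.5167 -0.0477  0.116 ]
 [ 0.5224 -0.0719  0.116 ]
 [ 0.5407 -0.0419  0.116 ]
 [ 0.5463 -0.0662  0.116 ]] [ 0.51950949 -0.05982634  0.116     ]
[ 0.52060361 -0.05922876  0.11660732]
rim front L [0.7768 0.0536 0.06  ]
rim front R [ 0.7963 -0.0382  0.06  ]
stand back L [ 0.4606 -0.0269  0.118 ]
stand back R [ 0.4776 -0.1114  0.118 ]
stand front R [ 0.5867 -0.0839  0.118 ]
stand front L [ 0.5657 -0.0043  0.118 ]
```

The three estimates agree: card centre (0.520,-0.059), top height 0.1166, spot pitch 25 mm and station yaw about 13°. First I travel above the pocket and shut the jaws. After that I turn so that tool x points down the station.

{"name": "jog_arm", "arguments": {
  "rows": [
    {"dz": -0.03},
    {"dz": -0.03},
    {"dx": -0.05,"dy": -0.045},
    {"dx": -0.05,"dy": -0.045},
    {"dx": -0.05,"dy": -0.045},
    {"dx": -0.05,"dy": -0.045},
    {"dx": -0.05,"dy": -0.045},
    {"dx": -0.05,"dy": -0.045},
    {"dx": -0.05,"dy": -0.045},
    {"dx": -0.05,"dy": -0.045},
    {"dx": -0.05,"dy": -0.045}
  ],
  "jaw": 0,
  "grip_force": 20
}}

```text
$.rows[0]: bad value
```

{"name": "jog_arm", "arguments": {
  "rows": [
    {"turn": 0.18},
    {"turn": 0.18},
    {"turn": 0.18},
    {"turn": 0.18},
    {"turn": 0.18},
    {"turn": 0.18},
    {"turn": 0.18},
    {"turn": 0.18},
    {"turn": 0.18},
    {"turn": 0.18},
    {"turn": 0.18},
    {"turn": 0.18}
  ]
}}

```text
$.rows[0]: bad value
```

{"name": "jog_arm", "arguments": {
  "rows": [
    {"dx": 0,"dy": 0,"dz": -0.03,"turn": 0},
    {"dx": 0,"dy": 0,"dz": -0.03,"turn": 0},
    {"dx": -0.04,"dy": -0.035,"dz": 0,"turn": 0},
    {"dx": -0.04,"dy": -0.035,"dz": 0,"turn": 0}
  ],
  "jaw": 0,
  "grip_force": 20
}}

```text
t: 0.7
position: [0.2466, 0.4464, 0.2499]
eef_rot: [-3.137, -0.0, 2.8]
contact_force: [1.0, 0.4, 0.5]
finger_gap: 0.612
```

{"name": "jog_arm", "arguments": {
  "rows": [
    {"dx": -0.046,"dy": -0.042,"dz": 0,"turn": 0},
    {"dx": -0.046,"dy": -0.042,"dz": 0,"turn": 0},
    {"dx": -0.046,"dy": -0.042,"dz": 0,"turn": 0},
    {"dx": -0.046,"dy": -0.042,"dz": 0,"turn": 0},
    {"dx": -0.046,"dy": -0.042,"dz": 0,"turn": 0},
    {"dx": -0.046,"dy": -0.042,"dz": 0,"turn": 0},
    {"dx": -0.046,"dy": -0.042,"dz": 0,"turn": 0},
    {"dx": -0.046,"dy": -0.042,"dz": 0,"turn": 0},
    {"dx": -0.046,"dy": -0.042,"dz": 0,"turn": 0}
  ]
}}

```text
t: 1.82
position: [0.5101, -0.0518, 0.2523]
eef_rot: [-3.141, 0.005, 2.803]
contact_force: [0.3, 0.4, 1.0]
finger_gap: 0.007
```

{"name": "jog_arm", "arguments": {
  "rows": [
    {"dx": 0,"dy": 0,"dz": 0,"turn": 0.18},
    {"dx": 0,"dy": 0,"dz": 0,"turn": 0.18},
    {"dx": 0,"dy": 0,"dz": 0,"turn": 0.18},
    {"dx": 0,"dy": 0,"dz": 0,"turn": 0.18},
    {"dx": 0,"dy": 0,"dz": 0,"turn": 0.18},
    {"dx": 0,"dy": 0,"dz": 0,"turn": 0.18},
    {"dx": 0,"dy": 0,"dz": 0,"turn": 0.18},
    {"dx": 0,"dy": 0,"dz": 0,"turn": 0.18},
    {"dx": 0,"dy": 0,"dz": 0,"turn": 0.18},
    {"dx": 0,"dy": 0,"dz": 0,"turn": 0.18},
    {"dx": 0,"dy": 0,"dz": 0,"turn": 0.18},
    {"dx": 0,"dy": 0,"dz": 0,"turn": 0.18}
  ]
}}

```text
t: 3.32
position: [0.5089, -0.0571, 0.2478]
eef_rot: [-3.14, 0.003, 0.565]
contact_force: [0.4, -0.3, -0.2]
finger_gap: 0.006
```

{"name": "jog_arm", "arguments": {
  "rows": [
    {"dx": 0,"dy": 0,"dz": 0.03,"turn": 0.17},
    {"dx": 0,"dy": 0,"dz": 0.03,"turn": 0.17},
    {"dx": 0.01,"dy": 0.004,"dz": 0.03,"turn": 0},
    {"dx": 0,"dy": 0,"dz": 0.01,"turn": 0},
    {"dx": 0,"dy": 0,"dz": 0,"turn": 0},
    {"dx": 0,"dy": 0,"dz": 0,"turn": 0}
  ]
}}

```text
t: 4.08
position: [0.52, -0.0592, 0.147]
eef_rot: [3.141, 0.001, 0.212]
contact_force: [0.1, -0.3, 0.9]
finger_gap: 0.004
```

```bash
python3 - <<'E'
from h import *
s=sense();print(s["position"],s["eef_rot"],s["contact_force"])
a=snapshot("top")["img"][150:265,310:425]; b=snapshot("scene")["img"][100:220,230:345]
o=np.hstack([cv2.resize(i,(390,400),interpolation=cv2.INTER_CUBIC) for i in (a,b)])
cv2.imwrite("pics/c1.png",o[:,:,::-1])
s=sense();print(s["position"],s["contact_force"])
E
```

```text
[ 0.51998875 -0.05918806  0.14701069] [3.14067740e+00 1.02416255e-03 2.12215611e-01] [ 0.09459144 -0.29628534  0.90612098]
[ 0.52020462 -0.05921481  0.14723331] [-0.24523819 -0.33843565  0.61199314]
```

View pics/c1.png

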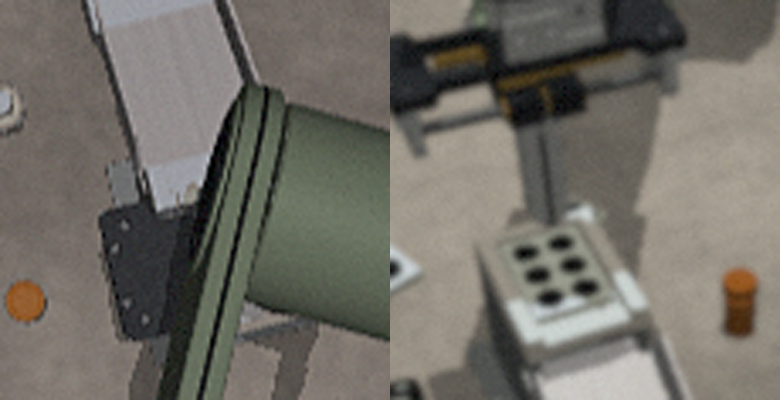

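```bash
python3 - <<'E'
from h import *
d=snapshot("scene");s=sense();print(s["position"],s["t"])
p=np.array(s["position"])
for q in (p,p-[0,0,.017],[.52,-.059,.116],p-[0,0,-.05]):
    c=d["R"]@q+d["t"];u=(d["K"]@c)/c[2];print(u[:2],((u[0]-230)*390/115+390,(u[1]-100)*400/120))
a=d["img"][140:200,240:320];cv2.imwrite("pics/c2.png",cv2.resize(a,(800,600),interpolation=cv2.INTER_CUBIC)[:,:,::-1])
E
```

```text
[ 0.52020926 -0.05921538  0.14718196] 4.225
[277.36475363 170.48507139] (np.float64(550.62829491983), np.float64(234.9502379615518))
[278.05973551 176.15134244] (np.float64(552.9851899991058), np.float64(253.83780813542225))
[278.71072859 180.69243736] (np.float64(555.1929056508529), np.float64(268.9747911981081))
[275.2097451 152.9150271] (np.float64(543.3200051214469), np.float64(176.3834236677453))
```

View pics/c2.png

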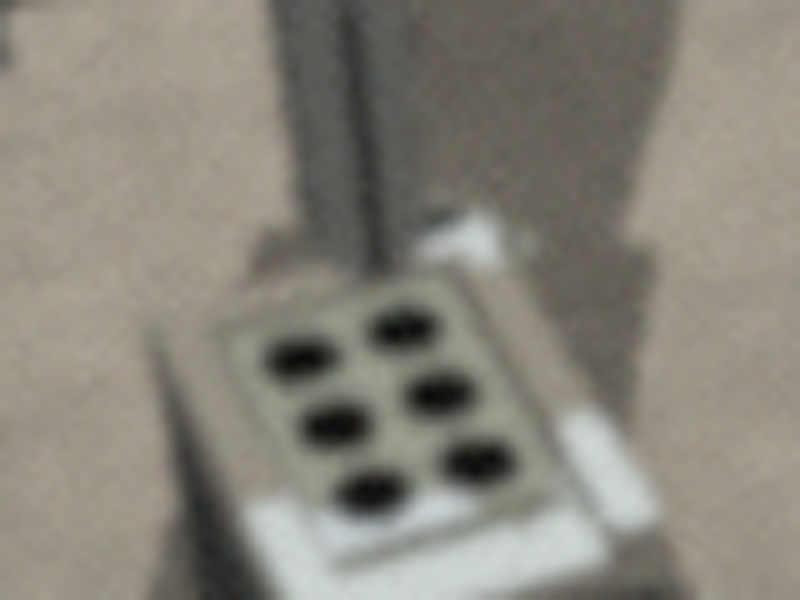

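```bash
python3 - <<'E'
from h import *
d=snapshot("scene");s=sense()
p=np.array(s["position"]); im=d["img"].copy()
x0,y0,x1,y1=200,60,360,180
a=cv2.resize(im[y0:y1,x0:x1],None,fx=5,fy=5,interpolation=cv2.INTER_CUBIC)
ey=np.array([np.cos(.212-np.pi/2),np.sin(.212-np.pi/2),0]);ex=np.array([np.cos(.212),np.sin(.212),0])
def pr(q,col):
    c=d["R"]@q+d["t"];u=(d["K"]@c)/c[2];w=((u[0]-x0+.5)*5,(u[1]-y0+.5)*5);cv2.circle(a,tuple(int(round(i)) for i in w),3,col,-1);print(u[:2])
for z in (-.017,0,.04,.08): pr(p+[0,0,z],(255,0,0))
for sx in(-1,1):
  for sy in (-1,1): pr(p+[0,0,.08]+ex*sx*.0375+ey*sy*.0885,(0,255,0))
cv2.imwrite("pics/c3.png",a[:,:,::-1])
E
```

```text
[278.07265955 176.16687602]
[277.3779577  170.50169931]
[275.66850594 156.56140759]
[273.84552845 141.69533275]
[307.16461664 122.30722835]
[227.78719728 141.81638073]
[319.96928258 141.57411284]
[236.5636588  163.38934723]
```

View pics/c3.png

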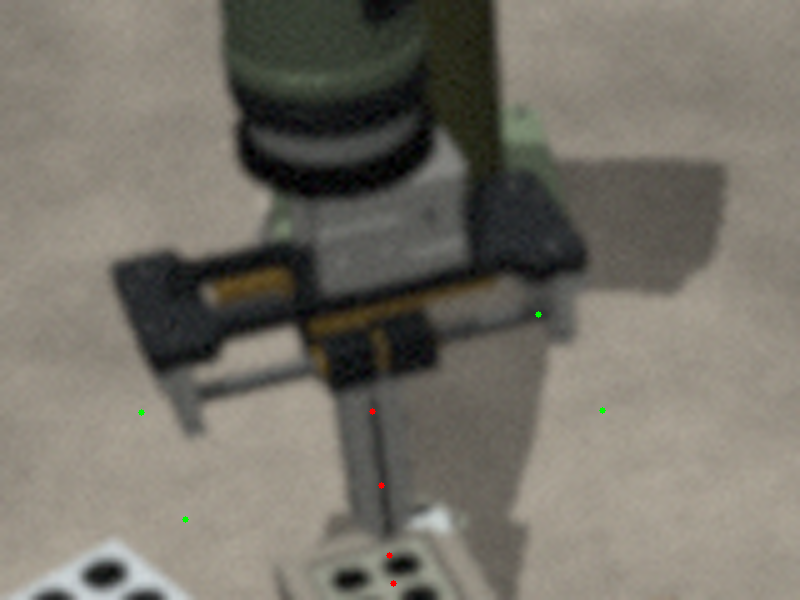

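```bash
python3 - <<'E'
from h import *
T=snapshot("top");S=snapshot("scene");s=sense();p=s["position"];print(p,s["t"])
print("cam",-T["R"].T@T["t"],-S["R"].T@S["t"])
for z in(.22,.25,.28,.31): print(z,onz(T,339.5,227.6,z).round(4), onz(S,278,167,z-.11).round(4))
c=S["R"]@np.zeros(3)+S["t"];print("base",(S["K"]@c/c[2])[:2])
a=T["img"][180:270,320:440];cv2.imwrite("pics/c4.png",cv2.resize(a,(800,600),interpolation=cv2.INTER_CUBIC)[:,:,::-1])
E
```

```text
[ 0.51991966 -0.0591365   0.14671561] 4.375
cam [0.50096946 0.06488129 1.14683493] [ 1.2151566  -0.073389    0.75371559]
0.22 [0.5053 0.0294 0.22  ] [ 0.4654 -0.0556  0.11  ]
0.25 [0.5051 0.0306 0.25  ] [ 0.5004 -0.0564  0.14  ]
0.28 [0.505  0.0317 0.28  ] [ 0.5353 -0.0573  0.17  ]
0.31 [0.5049 0.0329 0.31  ] [ 0.5703 -0.0581  0.2   ]
base [283.38273472 100.31435394]
```

View pics/c4.png

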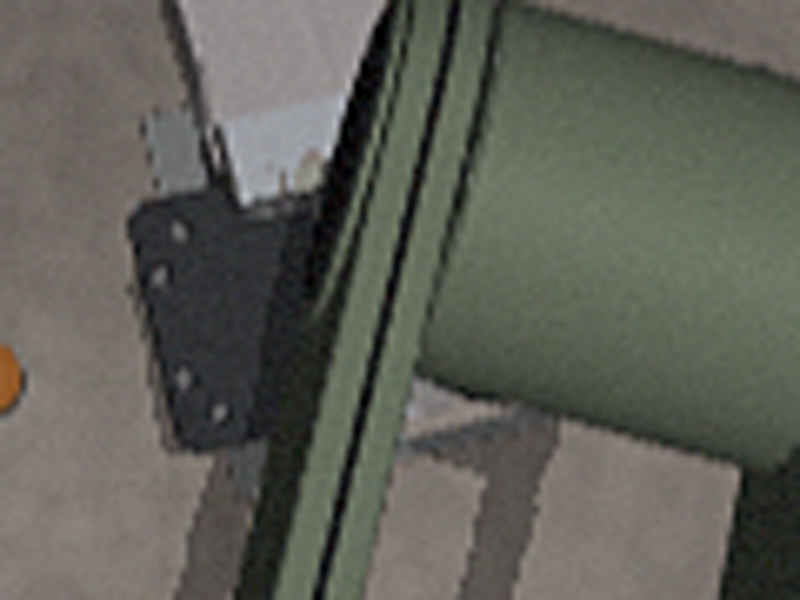

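The top view shows the gripper body end where the state says it should be, to about 3 mm. In the scene view the fingertips, at (277,167), look about 25 mm higher than computed at (278,176). Contact height is therefore uncertain, so I feel for it in small steps.

{"name": "jog_arm", "arguments": {
  "rows": [
    {"dx": 0,"dy": 0,"dz": 0.004,"turn": 0},
    {"dx": 0,"dy": 0,"dz": 0.004,"turn": 0},
    {"dx": 0,"dy": 0,"dz": 0.001,"turn": 0},
    {"dx": 0,"dy": 0,"dz": 0,"turn": 0}
  ]
}}

```text
t: 4.88
position: [0.5198, -0.0591, 0.1371]
eef_rot: [3.141, 0.001, 0.212]
contact_force: [-0.0, 0.2, 0.3]
finger_gap: 0.006
```

{"name": "jog_arm", "arguments": {
  "rows": [
    {"dx": 0,"dy": 0,"dz": 0.0005,"turn": 0},
    {"dx": 0,"dy": 0,"dz": 0.0005,"turn": 0}
  ]
}}

```text
t: 5.12
position: [0.5199, -0.0591, 0.1361]
eef_rot: [3.141, 0.001, 0.212]
contact_force: [-0.7, -1.2, 0.7]
finger_gap: 0.005
```

{"name": "jog_arm", "arguments": {
  "rows": [
    {"dx": 0,"dy": 0,"dz": 0.0005,"turn": 0},
    {"dx": 0,"dy": 0,"dz": 0.0005,"turn": 0}
  ]
}}

```text
t: 5.38
position: [0.52, -0.0592, 0.1352]
eef_rot: [3.141, 0.001, 0.212]
contact_force: [-0.9, 0.5, 0.2]
finger_gap: 0.001
```

{"name": "jog_arm", "arguments": {
  "rows": [
    {"dx": 0,"dy": 0,"dz": 0.0005,"turn": 0}
  ]
}}

```text
t: 5.5
position: [0.52, -0.0592, 0.1347]
eef_rot: [3.141, 0.001, 0.212]
contact_force: [-0.4, 0.5, 0.4]
finger_gap: 0.007
```

```bash
python3 - <<'E'
from h import *
S=snapshot("scene");s=sense();print(s["position"],s["contact_force"])
a=S["img"][140:200,240:320];cv2.imwrite("pics/c5.png",cv2.resize(a,(800,600),interpolation=cv2.INTER_CUBIC)[:,:,::-1])
E
```

```text
[ 0.5199591  -0.05914244  0.13457816] [-0.02998806 -0.86663191 -0.7577938 ]
```

View pics/c5.png

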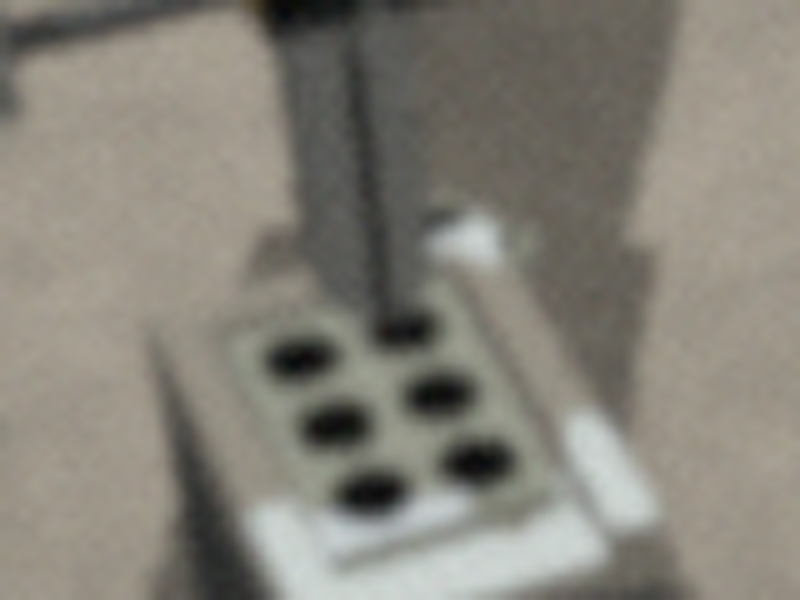

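{"name": "jog_arm", "arguments": {
  "rows": [
    {"dx": 0,"dy": 0,"dz": 0.0005,"turn": 0},
    {"dx": 0,"dy": 0,"dz": 0,"turn": 0}
  ]
}}

```text
t: 5.8
position: [0.5199, -0.0592, 0.1341]
eef_rot: [3.141, 0.001, 0.212]
contact_force: [0.2, -0.6, 0.1]
finger_gap: 0.0
```

{"name": "jog_arm", "arguments": {
  "rows": [
    {"dx": 0,"dy": 0,"dz": 0.0005,"turn": 0}
  ]
}}

```text
t: 5.92
position: [0.52, -0.0592, 0.1336]
eef_rot: [3.141, 0.001, 0.212]
contact_force: [-0.0, -0.4, -0.4]
finger_gap: 0.003
```

{"name": "jog_arm", "arguments": {
  "rows": [
    {"dx": 0,"dy": 0,"dz": 0.0005,"turn": 0}
  ]
}}

```text
t: 6.05
position: [0.52, -0.0592, 0.1331]
eef_rot: [3.141, 0.001, 0.212]
contact_force: [-0.4, 0.7, -0.5]
finger_gap: 0.003
```

{"name": "jog_arm", "arguments": {
  "rows": [
    {"dx": 0,"dy": 0,"dz": 0.0004,"turn": 0}
  ]
}}

```text
t: 6.18
position: [0.52, -0.0592, 0.1326]
eef_rot: [3.141, 0.001, 0.212]
contact_force: [0.6, 0.2, -0.2]
finger_gap: 0.003
```

{"name": "jog_arm", "arguments": {
  "rows": [
    {"dx": 0,"dy": 0,"dz": 0.0004,"turn": 0}
  ]
}}

```text
t: 6.3
position: [0.52, -0.0592, 0.1322]
eef_rot: [3.141, 0.001, 0.212]
contact_force: [0.1, 0.0, -0.7]
finger_gap: 0.003
```

{"name": "jog_arm", "arguments": {
  "rows": [
    {"dx": 0,"dy": 0,"dz": 0.0004,"turn": 0}
  ]
}}

```text
t: 6.42
position: [0.52, -0.0592, 0.1318]
eef_rot: [3.141, 0.001, 0.212]
contact_force: [-0.2, -0.0, 0.7]
finger_gap: 0.006
```

{"name": "jog_arm", "arguments": {
  "rows": [
    {"dx": 0,"dy": 0,"dz": 0.0005,"turn": 0}
  ]
}}

```text
t: 6.55
position: [0.52, -0.0592, 0.1312]
eef_rot: [3.141, 0.001, 0.212]
contact_force: [-0.4, 0.8, -0.4]
finger_gap: 0.006
```

{"name": "jog_arm", "arguments": {
  "rows": [
    {"dx": 0,"dy": 0,"dz": 0.0005,"turn": 0}
  ]
}}

```text
t: 6.68
position: [0.52, -0.0592, 0.1307]
eef_rot: [3.141, 0.001, 0.212]
contact_force: [0.5, 0.7, 0.4]
finger_gap: 0.003
```

{"name": "jog_arm", "arguments": {
  "rows": [
    {"dx": 0,"dy": 0,"dz": 0.0005,"turn": 0}
  ]
}}

```text
t: 6.8
position: [0.52, -0.0592, 0.1301]
eef_rot: [3.141, 0.001, 0.212]
contact_force: [-0.2, -0.8, 0.4]
finger_gap: 0.003
```

```bash
python3 - <<'E'
from h import *
S=snapshot("scene");s=sense();print(s["position"],s["contact_force"])
a=S["img"][140:200,240:320];cv2.imwrite("pics/c6.png",cv2.resize(a,(800,600),interpolation=cv2.INTER_CUBIC)[:,:,::-1])
E
```

```text
[ 0.51993124 -0.05916066  0.13003794] [ 0.26680261  0.1440024  -0.35219069]
```

View pics/c6.png

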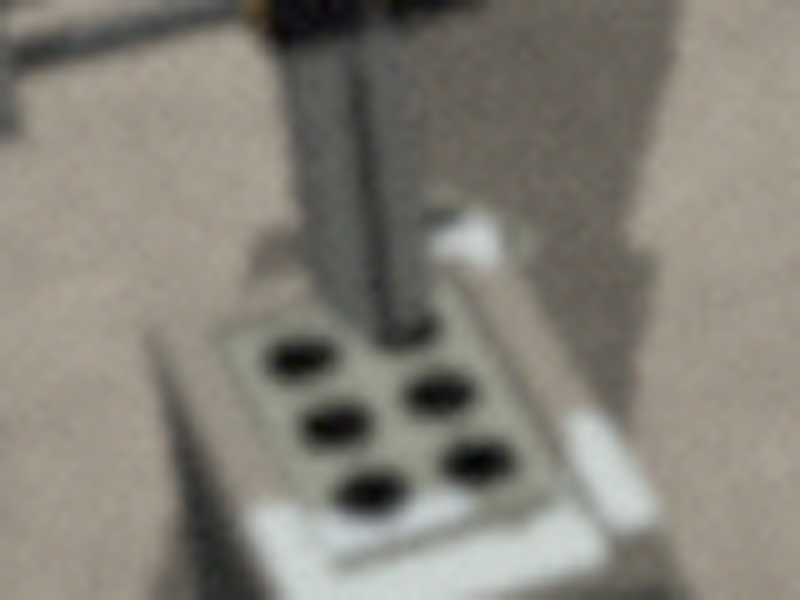

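No contact yet, and the tip at crop (380,335) still looks about 20 mm short of the card, so the picture holds over the nominal tip length. I go down in moderate steps, checking force.

{"name": "jog_arm", "arguments": {
  "rows": [
    {"dx": 0,"dy": 0,"dz": 0.0008,"turn": 0},
    {"dx": 0,"dy": 0,"dz": 0.0008,"turn": 0},
    {"dx": 0,"dy": 0,"dz": 0.0008,"turn": 0}
  ]
}}

```text
t: 7.22
position: [0.52, -0.0592, 0.1276]
eef_rot: [3.141, 0.001, 0.212]
contact_force: [-0.4, -0.3, 0.1]
finger_gap: 0.006
```

{"name": "jog_arm", "arguments": {
  "rows": [
    {"dx": 0,"dy": 0,"dz": 0.0008,"turn": 0},
    {"dx": 0,"dy": 0,"dz": 0.0008,"turn": 0},
    {"dx": 0,"dy": 0,"dz": 0.0008,"turn": 0}
  ]
}}

```text
t: 7.6
position: [0.5199, -0.0592, 0.1249]
eef_rot: [3.141, 0.001, 0.212]
contact_force: [-0.5, -0.6, -0.4]
finger_gap: 0.002
```

```bash
python3 - <<'E'
from h import *
S=snapshot("scene");s=sense();print(s["position"],s["contact_force"])
a=S["img"][140:200,240:320];cv2.imwrite("pics/c7.png",cv2.resize(a,(800,600),interpolation=cv2.INTER_CUBIC)[:,:,::-1])
E
```

```text
[ 0.5198559  -0.05914386  0.1248132 ] [ 0.15947904  0.11472854 -0.08332498]
```

View pics/c7.png

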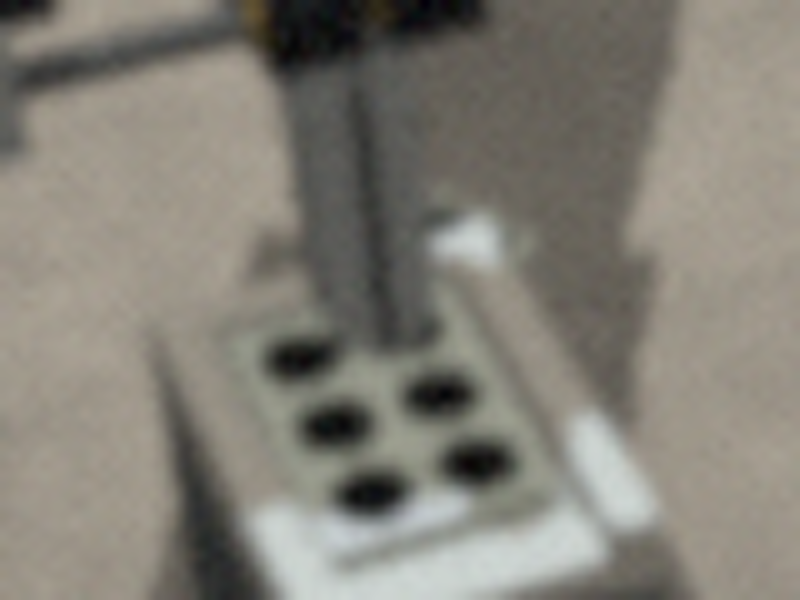

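{"name": "jog_arm", "arguments": {
  "rows": [
    {"dx": 0,"dy": 0,"dz": 0.0008,"turn": 0},
    {"dx": 0,"dy": 0,"dz": 0.0008,"turn": 0},
    {"dx": 0,"dy": 0,"dz": 0.0008,"turn": 0}
  ]
}}

```text
t: 8.02
position: [0.5199, -0.0592, 0.1223]
eef_rot: [3.141, 0.001, 0.212]
contact_force: [0.6, -0.0, 0.3]
finger_gap: 0.007
```

{"name": "jog_arm", "arguments": {
  "rows": [
    {"dx": 0,"dy": 0,"dz": 0.0008,"turn": 0},
    {"dx": 0,"dy": 0,"dz": 0.0008,"turn": 0},
    {"dx": 0,"dy": 0,"dz": 0.0008,"turn": 0}
  ]
}}

```text
t: 8.4
position: [0.5199, -0.0592, 0.1197]
eef_rot: [3.141, 0.001, 0.212]
contact_force: [-0.4, -0.1, -0.6]
finger_gap: 0.003
```

```bash
python3 - <<'E'
from h import *
S=snapshot("scene");s=sense();print(s["position"],s["contact_force"])
a=S["img"][140:200,240:320];cv2.imwrite("pics/c8.png",cv2.resize(a,(800,600),interpolation=cv2.INTER_CUBIC)[:,:,::-1])
E
```

```text
[ 0.51977651 -0.05913372  0.11960129] [ 0.39757991  0.44015163 -0.72610542]
```

View pics/c8.png

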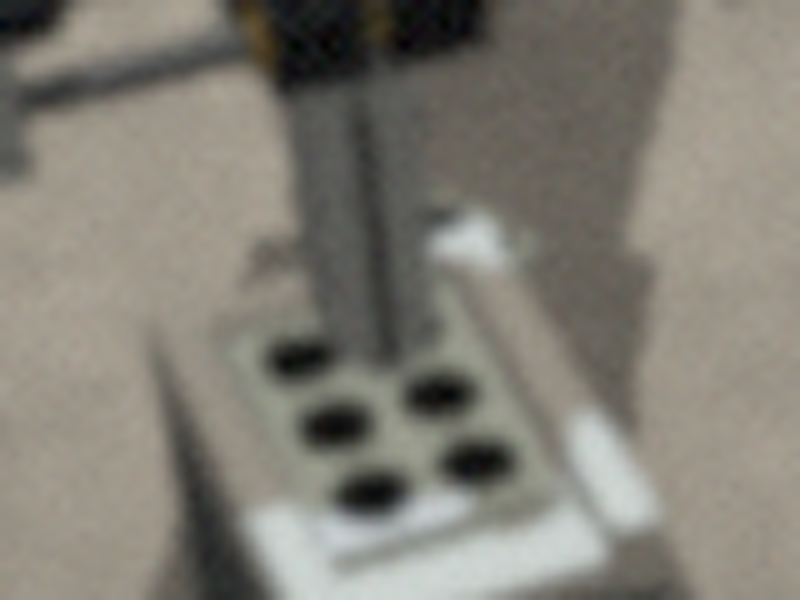

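{"name": "jog_arm", "arguments": {
  "rows": [
    {"dx": 0,"dy": 0,"dz": 0.0008,"turn": 0},
    {"dx": 0,"dy": 0,"dz": 0.0008,"turn": 0}
  ]
}}

```text
t: 8.7
position: [0.5199, -0.0592, 0.118]
eef_rot: [3.141, 0.001, 0.212]
contact_force: [-0.2, 0.2, -0.3]
finger_gap: 0.004
```

{"name": "jog_arm", "arguments": {
  "rows": [
    {"dx": 0,"dy": 0,"dz": 0.0008,"turn": 0},
    {"dx": 0,"dy": 0,"dz": 0.0008,"turn": 0}
  ]
}}

```text
t: 8.95
position: [0.5198, -0.0591, 0.1162]
eef_rot: [3.141, 0.001, 0.212]
contact_force: [0.0, -0.1, 0.4]
finger_gap: 0.001
```

{"name": "jog_arm", "arguments": {
  "rows": [
    {"dx": 0,"dy": 0,"dz": 0.0004,"turn": 0},
    {"dx": 0,"dy": 0,"dz": 0.0004,"turn": 0}
  ]
}}

```text
t: 9.2
position: [0.5198, -0.0592, 0.1153]
eef_rot: [3.141, 0.001, 0.212]
contact_force: [0.3, -0.1, -0.3]
finger_gap: 0.006
```

```bash
python3 - <<'E'
from h import *
S=snapshot("scene");s=sense();print(s["position"],s["contact_force"])
a=S["img"][140:200,240:320];cv2.imwrite("pics/c9.png",cv2.resize(a,(800,600),interpolation=cv2.INTER_CUBIC)[:,:,::-1])
E
```

```text
[ 0.51976008 -0.05916481  0.11527482] [-0.51789574 -0.0410083   0.07275192]
```

View pics/c9.png

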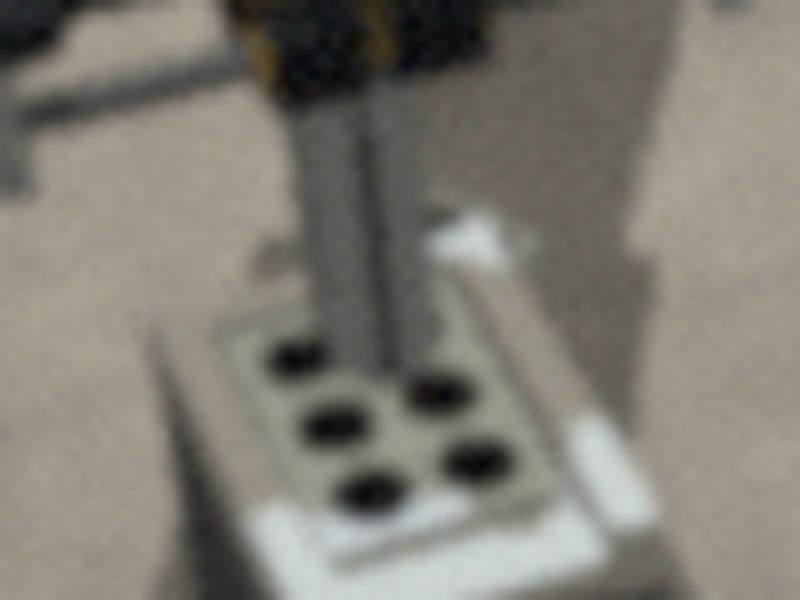

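{"name": "jog_arm", "arguments": {
  "rows": [
    {"dx": 0,"dy": 0,"dz": 0.0005,"turn": 0},
    {"dx": 0,"dy": 0,"dz": 0.0005,"turn": 0},
    {"dx": 0,"dy": 0,"dz": 0,"turn": 0}
  ]
}}

```text
t: 9.62
position: [0.5198, -0.0591, 0.1142]
eef_rot: [3.141, 0.001, 0.212]
contact_force: [-0.4, -0.1, 0.3]
finger_gap: 0.001
```

{"name": "jog_arm", "arguments": {
  "rows": [
    {"dx": 0,"dy": 0,"dz": 0.0005,"turn": 0},
    {"dx": 0,"dy": 0,"dz": 0.0005,"turn": 0}
  ]
}}

```text
t: 9.88
position: [0.5199, -0.0592, 0.1132]
eef_rot: [3.141, 0.001, 0.212]
contact_force: [1.7, 0.2, 0.8]
finger_gap: 0.003
```

{"name": "jog_arm", "arguments": {
  "rows": [
    {"dx": 0,"dy": 0,"dz": 0.0005,"turn": 0},
    {"dx": 0,"dy": 0,"dz": 0.0005,"turn": 0}
  ]
}}

```text
t: 10.12
position: [0.5198, -0.0592, 0.1122]
eef_rot: [3.141, 0.001, 0.212]
contact_force: [0.8, 0.2, -0.5]
finger_gap: 0.006
```

{"name": "jog_arm", "arguments": {
  "rows": [
    {"dx": 0,"dy": 0,"dz": 0.0004,"turn": 0},
    {"dx": 0,"dy": 0,"dz": 0.0004,"turn": 0}
  ]
}}

```text
t: 10.38
position: [0.5198, -0.0592, 0.1113]
eef_rot: [3.141, 0.001, 0.212]
contact_force: [0.9, -0.2, 0.1]
finger_gap: 0.004
```

```bash
python3 - <<'E'
from h import *
S=snapshot("scene");s=sense();print(s["position"],s["contact_force"])
a=S["img"][140:200,240:320];cv2.imwrite("pics/c10.png",cv2.resize(a,(800,600),interpolation=cv2.INTER_CUBIC)[:,:,::-1])
E
```

```text
[ 0.51978808 -0.05916921  0.11120706] [ 0.33402244  0.35147871 -0.65333137]
```

View pics/c10.png

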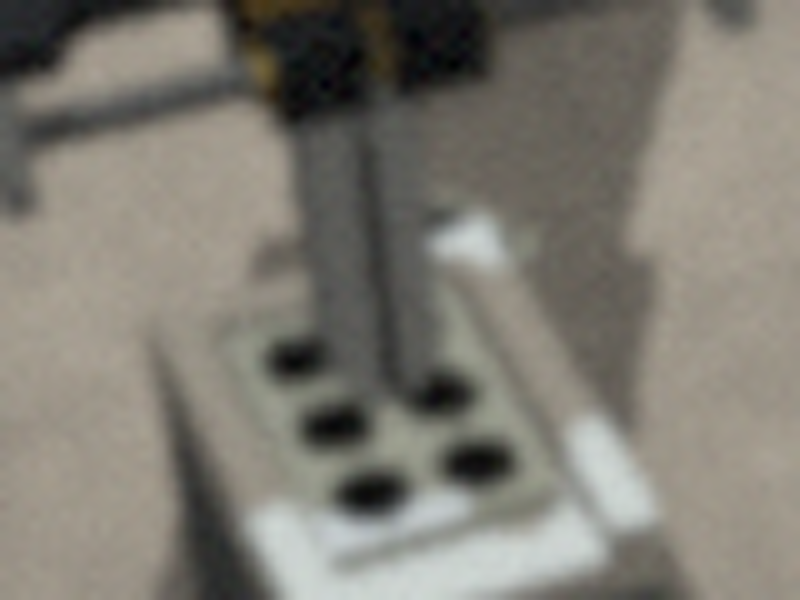

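{"name": "jog_arm", "arguments": {
  "rows": [
    {"dx": 0,"dy": 0,"dz": 0.0004,"turn": 0},
    {"dx": 0,"dy": 0,"dz": 0.0004,"turn": 0}
  ]
}}

```text
t: 10.68
position: [0.5198, -0.0592, 0.1104]
eef_rot: [3.141, 0.001, 0.212]
contact_force: [-0.2, 0.0, -0.0]
finger_gap: 0.005
```

{"name": "jog_arm", "arguments": {
  "rows": [
    {"dx": 0,"dy": 0,"dz": 0.0004,"turn": 0}
  ]
}}

```text
t: 10.8
position: [0.5198, -0.0592, 0.11]
eef_rot: [3.141, 0.001, 0.212]
contact_force: [0.0, 0.4, 0.8]
finger_gap: 0.004
```

{"name": "jog_arm", "arguments": {
  "rows": [
    {"dx": 0,"dy": 0,"dz": 0.0004,"turn": 0},
    {"dx": 0,"dy": 0,"dz": 0.0004,"turn": 0}
  ]
}}

```text
t: 11.05
position: [0.5198, -0.0592, 0.1091]
eef_rot: [3.141, 0.001, 0.212]
contact_force: [0.5, 0.7, -0.1]
finger_gap: 0.006
```

{"name": "jog_arm", "arguments": {
  "rows": [
    {"dx": 0,"dy": 0,"dz": 0.0004,"turn": 0}
  ]
}}

```text
t: 11.18
position: [0.5198, -0.0591, 0.1087]
eef_rot: [3.141, 0.001, 0.212]
contact_force: [-0.2, 0.7, 0.1]
finger_gap: 0.004
```

{"name": "jog_arm", "arguments": {
  "rows": [
    {"dx": 0,"dy": 0,"dz": 0.0004,"turn": 0},
    {"dx": 0,"dy": 0,"dz": 0.0004,"turn": 0}
  ]
}}

```text
t: 11.42
position: [0.5198, -0.0592, 0.1078]
eef_rot: [3.141, 0.001, 0.212]
contact_force: [-1.0, 0.1, 0.1]
finger_gap: 0.0
```

{"name": "jog_arm", "arguments": {
  "rows": [
    {"dx": 0,"dy": 0,"dz": 0.0004,"turn": 0}
  ]
}}

```text
t: 11.55
position: [0.5198, -0.0592, 0.1074]
eef_rot: [3.141, 0.001, 0.212]
contact_force: [0.5, -0.8, -0.3]
finger_gap: 0.004
```

{"name": "jog_arm", "arguments": {
  "rows": [
    {"dx": 0,"dy": 0,"dz": 0.0004,"turn": 0},
    {"dx": 0,"dy": 0,"dz": 0.0004,"turn": 0}
  ]
}}

```text
t: 11.8
position: [0.5198, -0.0592, 0.1066]
eef_rot: [3.141, 0.001, 0.212]
contact_force: [0.0, -0.5, -0.1]
finger_gap: 0.005
```

```bash
python3 - <<'E'
from h import *
S=snapshot("scene");s=sense();print(s["position"],s["contact_force"])
a=S["img"][140:200,240:320];cv2.imwrite("pics/c11.png",cv2.resize(a,(800,600),interpolation=cv2.INTER_CUBIC)[:,:,::-1])
E
```

```text
[ 0.51978505 -0.05915415  0.10648938] [0.24108387 0.83117703 0.4804443 ]
```

View pics/c11.png

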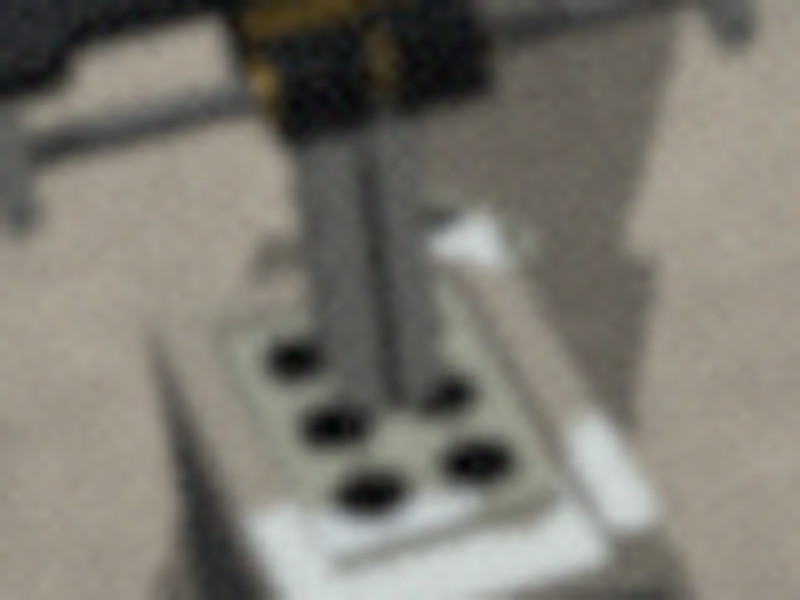

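{"name": "jog_arm", "arguments": {
  "rows": [
    {"dx": 0,"dy": 0,"dz": 0.0004,"turn": 0},
    {"dx": 0,"dy": 0,"dz": 0.0003,"turn": 0}
  ]
}}

```text
t: 12.1
position: [0.5198, -0.0591, 0.1058]
eef_rot: [3.141, 0.001, 0.212]
contact_force: [-0.1, 0.2, -0.1]
finger_gap: 0.004
```

{"name": "jog_arm", "arguments": {
  "rows": [
    {"dx": 0,"dy": 0,"dz": 0.0004,"turn": 0},
    {"dx": 0,"dy": 0,"dz": 0.0003,"turn": 0}
  ]
}}

```text
t: 12.35
position: [0.5198, -0.0591, 0.105]
eef_rot: [3.141, 0.001, 0.212]
contact_force: [-0.7, -0.2, 0.4]
finger_gap: 0.007
```

{"name": "jog_arm", "arguments": {
  "rows": [
    {"dx": 0,"dy": 0,"dz": 0.0004,"turn": 0},
    {"dx": 0,"dy": 0,"dz": 0.0003,"turn": 0}
  ]
}}

```text
t: 12.6
position: [0.5198, -0.0592, 0.1043]
eef_rot: [3.141, 0.001, 0.212]
contact_force: [0.4, 0.1, -0.1]
finger_gap: 0.008
```

{"name": "jog_arm", "arguments": {
  "rows": [
    {"dx": 0,"dy": 0,"dz": 0.0004,"turn": 0},
    {"dx": 0,"dy": 0,"dz": 0.0003,"turn": 0}
  ]
}}

```text
t: 12.85
position: [0.5198, -0.0591, 0.1035]
eef_rot: [3.141, 0.001, 0.212]
contact_force: [-0.7, -0.3, -0.0]
finger_gap: 0.006
```

{"name": "jog_arm", "arguments": {
  "rows": [
    {"dx": 0,"dy": 0,"dz": 0.0004,"turn": 0},
    {"dx": 0,"dy": 0,"dz": 0.0003,"turn": 0}
  ]
}}

```text
t: 13.1
position: [0.5198, -0.0592, 0.1028]
eef_rot: [3.141, 0.001, 0.212]
contact_force: [0.3, 0.4, -0.2]
finger_gap: 0.004
```

{"name": "jog_arm", "arguments": {
  "rows": [
    {"dx": 0,"dy": 0,"dz": 0.0004,"turn": 0},
    {"dx": 0,"dy": 0,"dz": 0.0003,"turn": 0}
  ]
}}

```text
t: 13.35
position: [0.5198, -0.0592, 0.102]
eef_rot: [3.141, 0.001, 0.212]
contact_force: [0.5, -0.1, 0.2]
finger_gap: 0.006
```

{"name": "jog_arm", "arguments": {
  "rows": [
    {"dx": 0,"dy": 0,"dz": 0.0004,"turn": 0},
    {"dx": 0,"dy": 0,"dz": 0.0003,"turn": 0}
  ]
}}

```text
t: 13.6
position: [0.5198, -0.0592, 0.1015]
eef_rot: [3.141, 0.001, 0.212]
contact_force: [-0.5, 0.9, 2.3]
finger_gap: 0.005
```

```bash
python3 - <<'E'
from h import *
S=snapshot("scene");s=sense();print(s["position"],s["contact_force"],s["moment"],s["joint_torque"])
a=S["img"][140:200,240:320];cv2.imwrite("pics/c12.png",cv2.resize(a,(800,600),interpolation=cv2.INTER_CUBIC)[:,:,::-1])
E
```

```text
[ 0.51981073 -0.05918515  0.10146443] [0.28080516 0.20845769 0.56076647] [ 0.02870935  0.18633172 -0.01940885] [-3.54708382e-02 -3.31653142e+01 -2.52497256e+01  4.54396417e-02
 -2.11753878e-01  1.35880440e-03]
```

View pics/c12.png

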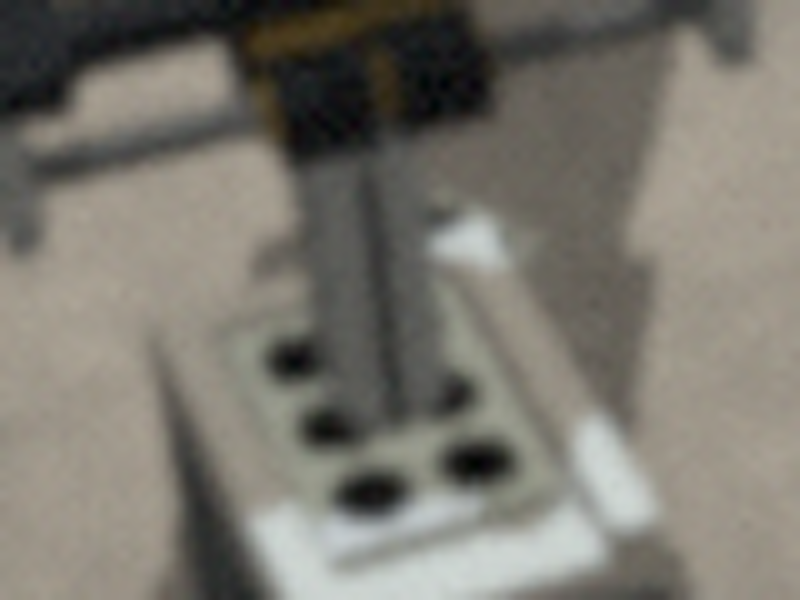

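Contact appears near TCP z 0.1015, and the near edge of the fingers at crop (392,425) lies at the card's centre as the picture predicted. I add a little press.

{"name": "jog_arm", "arguments": {
  "rows": [
    {"dx": 0,"dy": 0,"dz": 0.0003,"turn": 0}
  ]
}}

```text
t: 13.78
position: [0.5199, -0.0592, 0.1014]
eef_rot: [3.141, 0.001, 0.212]
contact_force: [-0.4, -0.4, 3.4]
finger_gap: 0.005
```

```bash
python3 - <<'E'
from h import *
s=sense();print(s["position"],s["contact_force"],s["moment"])
E
```

```text
[ 0.51991618 -0.05919675  0.10143055] [-0.3511803  -0.41039499  3.42182216] [0.00924216 0.25733745 0.02352958]
```

{"name": "jog_arm", "arguments": {
  "rows": [
    {"dx": 0,"dy": 0,"dz": 0.0005,"turn": 0},
    {"dx": 0.002,"dy": 0,"dz": 0.0005,"turn": 0},
    {"dx": 0.002,"dy": 0,"dz": 0.0005,"turn": 0}
  ]
}}

```text
t: 14.15
position: [0.5248, -0.0588, 0.1013]
eef_rot: [3.139, -0.001, 0.212]
contact_force: [-2.5, -0.1, 4.0]
finger_gap: 0.005
```

```bash
python3 - <<'E'
from h import *
S=snapshot("scene");s=sense();print(s["position"],s["contact_force"],s["moment"])
b=spots(S,(262,166,302,196),amin=4);print(np.round(b,1).tolist())
a=S["img"][140:200,240:320];cv2.imwrite("pics/c13.png",cv2.resize(a,(800,600),interpolation=cv2.INTER_CUBIC)[:,:,::-1])
E
```

```text
[ 0.52511907 -0.0587603   0.10130427] [-1.33041347 -0.09373438  4.89180981] [-0.02444839  0.27562653  0.04748885]Traceback (most recent call last):
  File "<stdin>", line 3, in <module>
  File "h.py", line 21, in spots
    yy,xx=np.mgrid[sl]; out.append(((xx*ww).sum()/ww.sum()+x0,(yy*ww).sum()/ww.sum()+y0,int(st[i,4])))
                                     ~~^~~
ValueError: operands could not be broadcast together with shapes (8,4) (6,4)
```

```bash
python3 - <<'E'
from h import *
S=snapshot("scene");s=sense();print(s["position"],s["contact_force"],s["moment"])
a=S["img"][140:200,240:320];cv2.imwrite("pics/c13.png",cv2.resize(a,(800,600),interpolation=cv2.INTER_CUBIC)[:,:,::-1])
E
```

```text
[ 0.5251244  -0.05876965  0.10130716] [-0.58809027 -0.45346094  5.30614575] [ 0.00383483  0.21733617 -0.00849167]
```

View pics/c13.png

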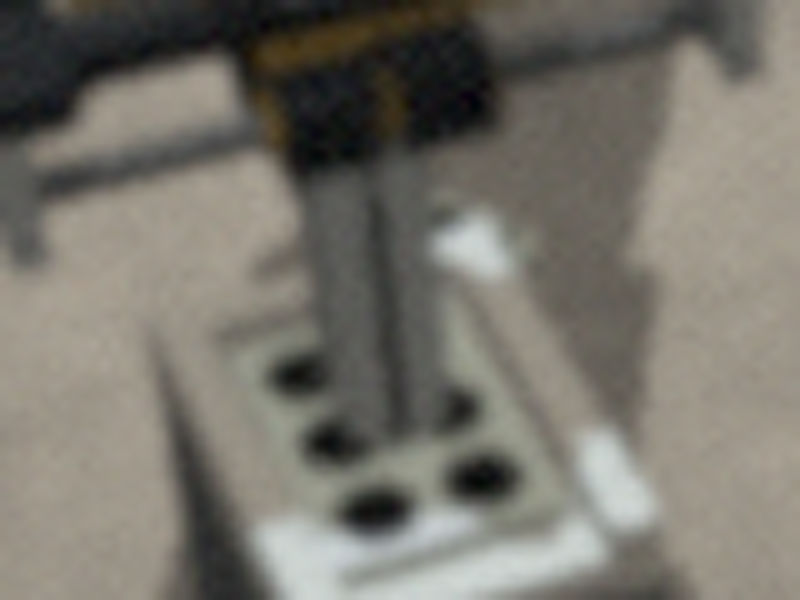

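The card went along: the front spots moved about 17 crop px, around 5 mm, at a steady press of about 5 N. I continue.

{"name": "jog_arm", "arguments": {
  "rows": [
    {"dx": 0.0025,"dy": -0.0004,"dz": 0.0004,"turn": 0},
    {"dx": 0.0025,"dy": -0.0003,"dz": 0.0004,"turn": 0},
    {"dx": 0.0025,"dy": -0.0002,"dz": 0.0004,"turn": 0}
  ]
}}

```text
t: 14.62
position: [0.5332, -0.0569, 0.1013]
eef_rot: [3.138, -0.002, 0.212]
contact_force: [-1.9, -0.2, 5.9]
finger_gap: 0.005
```

{"name": "jog_arm", "arguments": {
  "rows": [
    {"dx": 0.0025,"dy": -0.0002,"dz": 0.0003,"turn": 0},
    {"dx": 0.0025,"dy": -0.0002,"dz": 0.0003,"turn": 0},
    {"dx": 0.0025,"dy": -0.0002,"dz": 0.0003,"turn": 0}
  ]
}}

```text
t: 15.0
position: [0.5413, -0.0552, 0.1015]
eef_rot: [3.136, -0.003, 0.213]
contact_force: [-1.5, 0.1, 4.5]
finger_gap: 0.007
```

{"name": "jog_arm", "arguments": {
  "rows": [
    {"dx": 0.0025,"dy": -0.0003,"dz": 0.0003,"turn": 0},
    {"dx": 0.0025,"dy": -0.0003,"dz": 0.0003,"turn": 0},
    {"dx": 0.0025,"dy": -0.0003,"dz": 0.0003,"turn": 0}
  ]
}}

```text
t: 15.38
position: [0.5493, -0.0532, 0.1015]
eef_rot: [3.135, -0.004, 0.213]
contact_force: [-1.7, -0.4, 4.7]
finger_gap: 0.003
```

```bash
python3 - <<'E'
from h import *
S=snapshot("scene");s=sense();print(s["position"],s["contact_force"],s["moment"])
a=S["img"][140:200,240:320];cv2.imwrite("pics/c14.png",cv2.resize(a,(800,600),interpolation=cv2.INTER_CUBIC)[:,:,::-1])
E
```

```text
[ 0.54962663 -0.05311851  0.10160267] [-1.22706413 -0.35458027  4.94700996] [-0.01487544  0.27524062 -0.01066914]
```

View pics/c14.png

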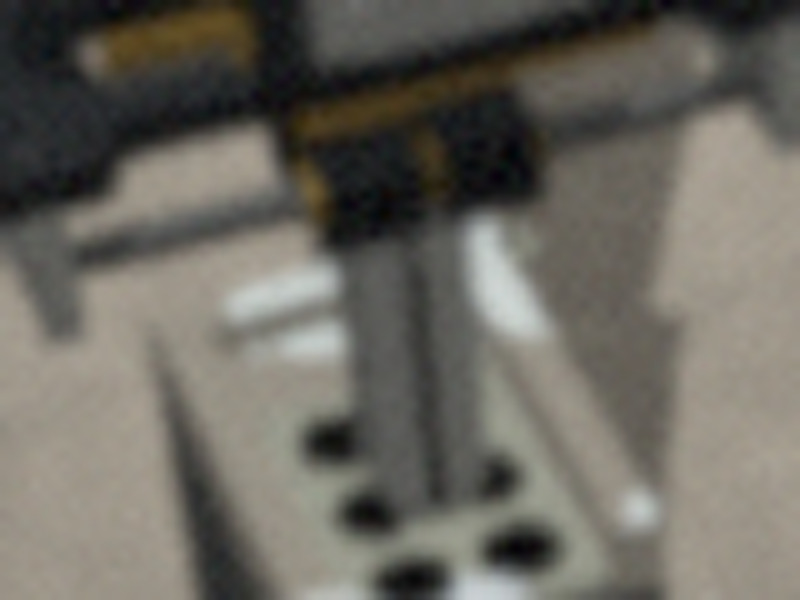

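The card has slid 30 mm with the tool and runs straight. The front spots are now at crop (412,578) and (520,548). I give it another 14 mm.

{"name": "jog_arm", "arguments": {
  "rows": [
    {"dx": 0.0025,"dy": -0.0002,"dz": 0.0003,"turn": 0},
    {"dx": 0.0025,"dy": -0.0002,"dz": 0.0003,"turn": 0},
    {"dx": 0.0025,"dy": -0.0002,"dz": 0.0003,"turn": 0}
  ]
}}

```text
t: 15.8
position: [0.5575, -0.0514, 0.1016]
eef_rot: [3.134, -0.005, 0.213]
contact_force: [-2.6, -0.7, 5.0]
finger_gap: 0.007
```

{"name": "jog_arm", "arguments": {
  "rows": [
    {"dx": 0.0025,"dy": -0.0002,"dz": 0.0003,"turn": 0},
    {"dx": 0.0025,"dy": -0.0002,"dz": 0.0003,"turn": 0},
    {"dx": 0,"dy": 0,"dz": 0,"turn": 0}
  ]
}}

```text
t: 16.18
position: [0.5632, -0.0502, 0.1018]
eef_rot: [3.133, -0.006, 0.213]
contact_force: [-0.5, -0.0, 3.8]
finger_gap: 0.007
```

{"name": "jog_arm", "arguments": {
  "rows": [
    {"dx": 0,"dy": 0,"dz": -0.005,"turn": 0},
    {"dx": 0,"dy": 0,"dz": -0.015,"turn": 0},
    {"dx": 0,"dy": 0,"dz": -0.015,"turn": 0},
    {"dx": -0.03,"dy": 0,"dz": 0,"turn": 0},
    {"dx": -0.032,"dy": 0,"dz": 0,"turn": 0},
    {"dx": 0,"dy": 0,"dz": 0,"turn": 0}
  ]
}}

```text
t: 16.92
position: [0.5016, -0.0631, 0.1402]
eef_rot: [3.132, -0.008, 0.213]
contact_force: [0.0, 0.4, -0.3]
finger_gap: 0.004
```

```bash
python3 - <<'E'
from h import *
S=snapshot("scene");T=snapshot("top");s=sense();print(s["position"],s["eef_rot"],s["contact_force"],s["t"])
b=spots(S,(262,160,310,230),amin=4);print(np.round(b,1).tolist())
for u,v,_ in b: print(onz(S,u,v,.1165).round(4))
a=S["img"][130:220,230:350];cv2.imwrite("pics/c15.png",cv2.resize(a,(800,600),interpolation=cv2.INTER_CUBIC)[:,:,::-1])
cv2.imwrite("pics/t15.png",cv2.resize(T["img"][150:270,310:470],(800,600),interpolation=cv2.INTER_CUBIC)[:,:,::-1])
E
```

```text
[ 0.50365889 -0.06315442  0.14051106] [ 3.13159743 -0.00940683  0.21378376] [-1.37313174 -0.59103299 -0.77158112] 17.025Traceback (most recent call last):
  File "<stdin>", line 3, in <module>
  File "h.py", line 21, in spots
    yy,xx=np.mgrid[sl]; out.append(((xx*ww).sum()/ww.sum()+x0,(yy*ww).sum()/ww.sum()+y0,int(st[i,4])))
                                     ~~^~~
ValueError: operands could not be broadcast together with shapes (41,16) (39,16)
```

```bash
python3 - <<'E'
import re
s=open('h.py').read()
s=s.replace("sl=np.s_[max(y-2,0):y+h+2,max(x-2,0):x+w+2]","sl=np.s_[max(y-2,0):min(y+h+2,g.shape[0]),max(x-2,0):min(x+w+2,g.shape[1])]")
open('h.py','w').write(s)
from h import *
S=snapshot("scene");T=snapshot("top");s=sense();print(s["position"],s["eef_rot"],s["contact_force"],s["t"])
cv2.imwrite("pics/s15full.png",S["img"][:,:,::-1])
b=spots(S,(268,180,318,222),amin=4)
for u,v,n in b: print(round(u,1),round(v,1),n,onz(S,u,v,.1165).round(4))
a=S["img"][130:220,230:350];cv2.imwrite("pics/c15.png",cv2.resize(a,(800,600),interpolation=cv2.INTER_CUBIC)[:,:,::-1])
cv2.imwrite("pics/t15.png",cv2.resize(T["img"][150:270,310:470],(800,600),interpolation=cv2.INTER_CUBIC)[:,:,::-1])
E
```

```text
[ 0.50382868 -0.06302379  0.14001549] [ 3.13197351 -0.00852181  0.2143561 ] [-0.21715002  0.53918671 -0.28599141] 17.125
286.0 183.9 15 [ 0.5343 -0.0441  0.1165]
275.3 187.3 15 [ 0.5408 -0.0688  0.1165]
289.7 191.3 14 [ 0.5595 -0.0386  0.1165]
279.0 194.6 15 [ 0.5655 -0.0629  0.1165]
293.8 198.5 16 [ 0.5836 -0.0326  0.1165]
282.9 201.9 16 [ 0.5894 -0.057   0.1165]
304.9 201.2 7 [ 0.5963 -0.01    0.1165]
270.1 208.1 15 [ 0.6024 -0.0858  0.1165]
270.3 216.8 27 [ 0.6275 -0.0876  0.1165]
```

View pics/c15.png

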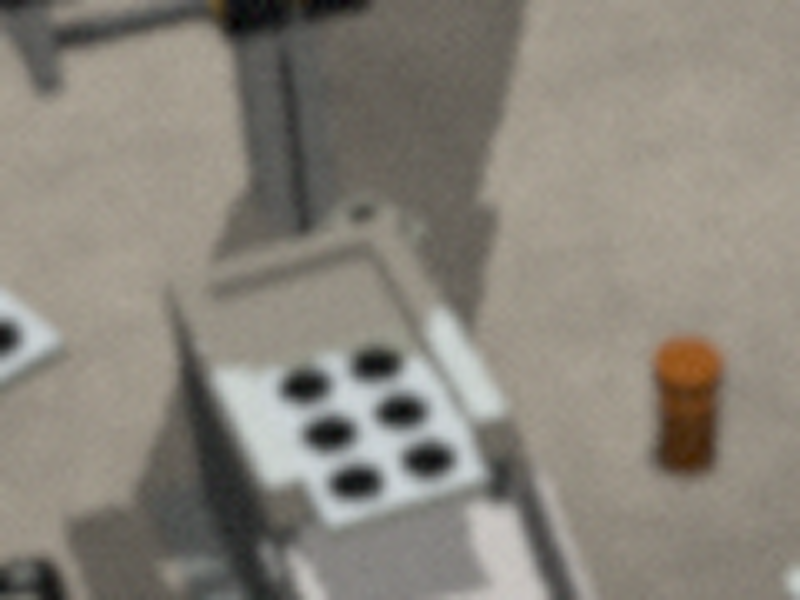

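View pics/t15.png

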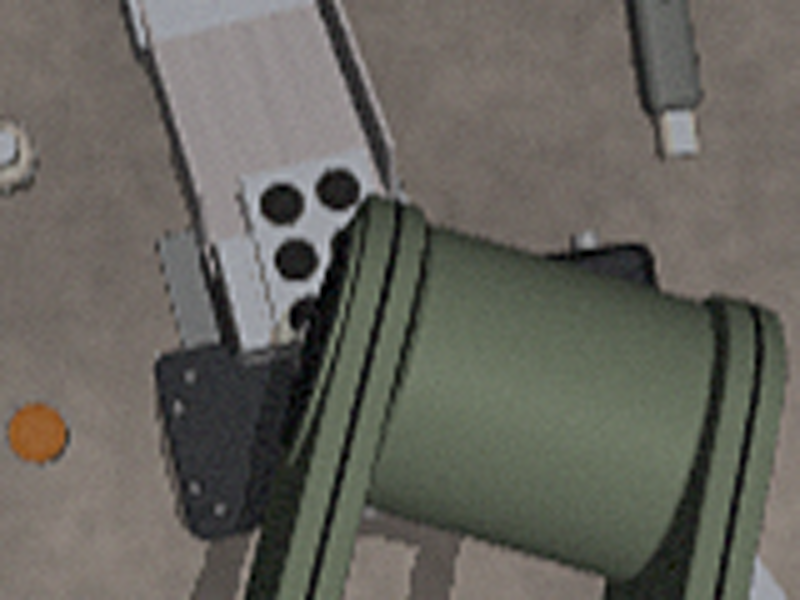

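The card now lies with its centre near (0.562,-0.051), 43.6 mm on, and the gap behind it is open. The fingers at TCP (0.504,-0.063) stand over the middle of that gap, about 12 mm behind the back edge and 17 mm from the wall. I lower them to about 2 mm above the deck.

{"name": "jog_arm", "arguments": {
  "rows": [
    {"dx": 0,"dy": 0,"dz": 0.012,"turn": -0.013},
    {"dx": 0,"dy": 0,"dz": 0.012,"turn": 0},
    {"dx": 0,"dy": 0,"dz": 0.008,"turn": 0},
    {"dx": 0,"dy": 0,"dz": 0.004,"turn": 0},
    {"dx": 0,"dy": 0,"dz": 0.002,"turn": 0},
    {"dx": 0,"dy": 0,"dz": 0,"turn": 0}
  ]
}}

```text
t: 17.88
position: [0.5048, -0.0627, 0.0977]
eef_rot: [3.133, -0.006, 0.229]
contact_force: [-0.4, -0.3, 0.7]
finger_gap: 0.006
```

{"name": "jog_arm", "arguments": {
  "rows": [
    {"dx": 0.003,"dy": 0,"dz": 0,"turn": 0},
    {"dx": 0.003,"dy": 0,"dz": 0,"turn": 0},
    {"dx": 0,"dy": 0,"dz": 0,"turn": 0}
  ]
}}

```text
t: 18.25
position: [0.512, -0.0615, 0.0989]
eef_rot: [3.132, -0.008, 0.229]
contact_force: [-0.0, 0.1, 0.1]
finger_gap: 0.003
```

```bash
python3 - <<'E'
from h import *
S=snapshot("scene");s=sense();print(s["position"],s["contact_force"])
a=S["img"][130:220,230:350];cv2.imwrite("pics/c16.png",cv2.resize(a,(800,600),interpolation=cv2.INTER_CUBIC)[:,:,::-1])
E
```

```text
[ 0.5118609  -0.06151587  0.09881695] [ 1.1195187   0.14778498 -0.04348687]
```

View pics/c16.png

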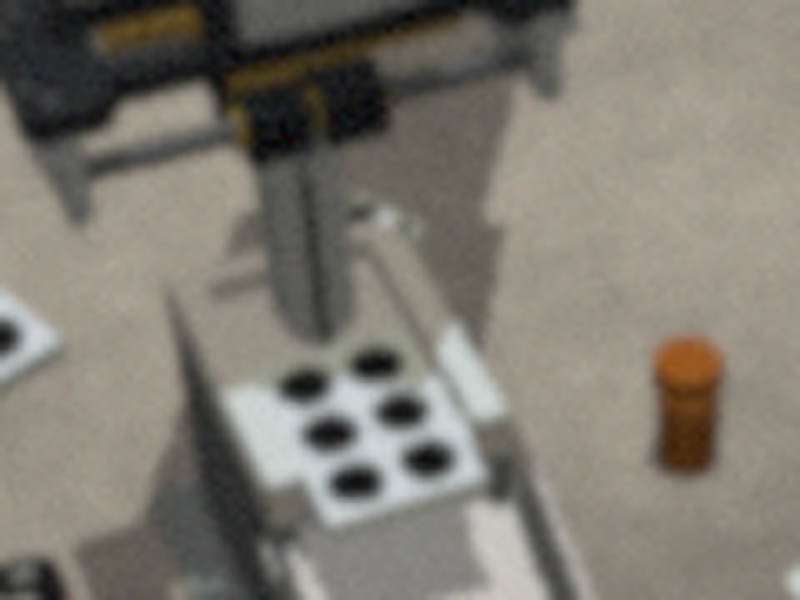

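{"name": "jog_arm", "arguments": {
  "rows": [
    {"dx": 0.002,"dy": 0,"dz": 0.0008,"turn": 0},
    {"dx": 0.003,"dy": 0,"dz": 0.0002,"turn": 0},
    {"dx": 0.003,"dy": 0,"dz": 0,"turn": 0}
  ]
}}

```text
t: 18.68
position: [0.5199, -0.0596, 0.0979]
eef_rot: [3.132, -0.008, 0.229]
contact_force: [-0.5, -0.2, -0.3]
finger_gap: 0.006
```

{"name": "jog_arm", "arguments": {
  "rows": [
    {"dx": 0.003,"dy": 0,"dz": 0.0001,"turn": 0},
    {"dx": 0.003,"dy": 0,"dz": 0.0001,"turn": 0}
  ]
}}

```text
t: 18.92
position: [0.5262, -0.0581, 0.0977]
eef_rot: [3.132, -0.008, 0.229]
contact_force: [-0.0, -0.8, 0.6]
finger_gap: 0.004
```

```bash
python3 - <<'E'
from h import *
S=snapshot("scene");s=sense();print(s["position"],s["contact_force"])
b=spots(S,(268,180,318,222),amin=8)
for u,v,n in b: print(round(u,1),round(v,1),n,onz(S,u,v,.1165).round(4))
a=S["img"][130:220,230:350];cv2.imwrite("pics/c17.png",cv2.resize(a,(800,600),interpolation=cv2.INTER_CUBIC)[:,:,::-1])
E
```

```text
[ 0.52660161 -0.058128    0.09775346] [ 0.86539862 -0.5676317  -0.15325252]
287.8 187.2 20 [ 0.5459 -0.0412  0.1165]
276.8 190.3 19 [ 0.5509 -0.0664  0.1165]
291.6 194.2 17 [ 0.5696 -0.0356  0.1165]
280.7 197.9 15 [ 0.5763 -0.0604  0.1165]
295.6 201.9 15 [ 0.5944 -0.03    0.1165]
270.5 207.7 14 [ 0.6015 -0.0848  0.1165]
284.6 205.3 19 [ 0.6002 -0.0545  0.1165]
270.3 217.4 26 [ 0.6291 -0.0878  0.1165]
```

View pics/c17.png

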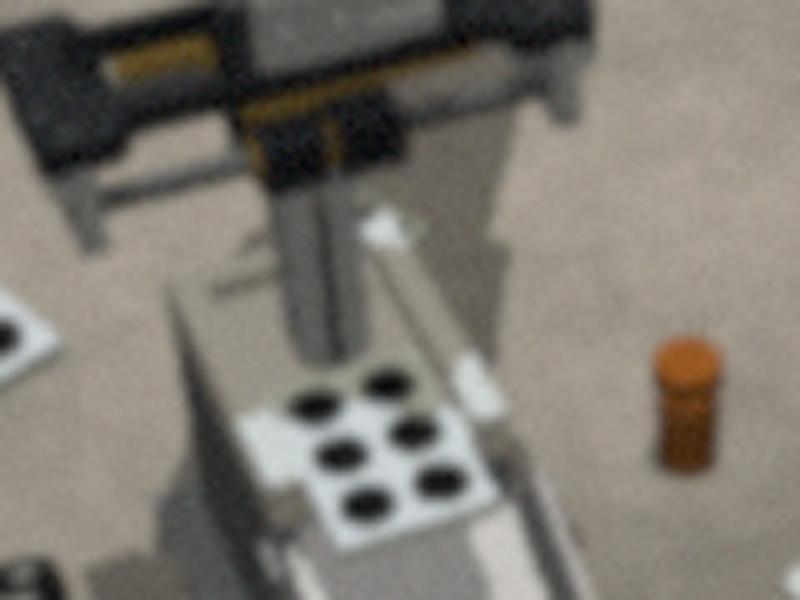

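The fingers push the card: it has moved about 11 mm more and its centre is about 5 mm short of the lip. I keep pushing.

{"name": "jog_arm", "arguments": {
  "rows": [
    {"dx": 0.003,"dy": 0,"dz": 0.0001,"turn": 0},
    {"dx": 0.003,"dy": 0,"dz": 0.0001,"turn": 0},
    {"dx": 0.003,"dy": 0,"dz": 0.0001,"turn": 0},
    {"dx": 0.003,"dy": 0,"dz": 0.0001,"turn": 0}
  ]
}}

```text
t: 19.48
position: [0.539, -0.0552, 0.0974]
eef_rot: [3.132, -0.008, 0.229]
contact_force: [0.7, 0.6, -0.4]
finger_gap: 0.004
```

```bash
python3 - <<'E'
from h import *
S=snapshot("scene");s=sense();print(s["position"],s["contact_force"])
a=S["img"][130:310,210:370];cv2.imwrite("pics/c18.png",cv2.resize(a,(533,600),interpolation=cv2.INTER_CUBIC)[:,:,::-1])
E
```

```text
[ 0.53943138 -0.05516712  0.09744262] [ 0.82783503 -0.79659224 -0.68074327]
```

View pics/c18.png

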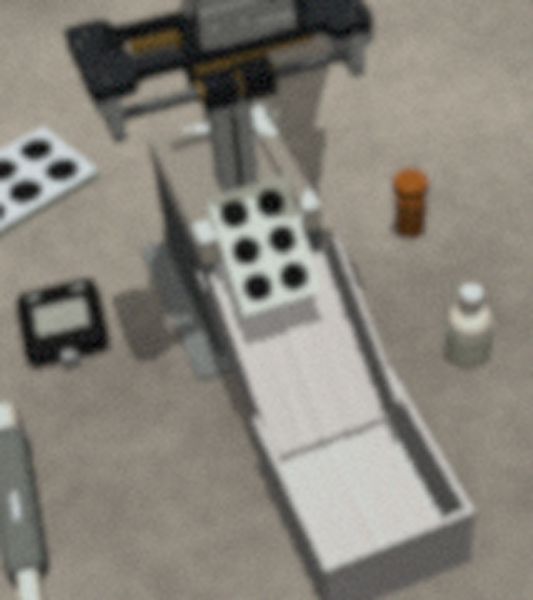

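The card is tipping over the lip, so I wait a moment and look.

{"name": "jog_arm", "arguments": {
  "rows": [
    {"dx": 0,"dy": 0,"dz": -0.0003,"turn": 0},
    {"dx": 0,"dy": 0,"dz": 0,"turn": 0},
    {"dx": 0,"dy": 0,"dz": 0,"turn": 0},
    {"dx": 0,"dy": 0,"dz": 0,"turn": 0}
  ]
}}

```text
t: 20.02
position: [0.5394, -0.0551, 0.0977]
eef_rot: [3.132, -0.009, 0.229]
contact_force: [-0.4, 0.1, 0.2]
finger_gap: 0.007
```

```bash
python3 - <<'E'
from h import *
S=snapshot("scene");s=sense();print(s["position"],s["contact_force"])
a=S["img"][130:310,210:370];cv2.imwrite("pics/c19.png",cv2.resize(a,(533,600),interpolation=cv2.INTER_CUBIC)[:,:,::-1])
E
```

```text
[ 0.53936653 -0.05512732  0.09772826] [ 0.12297535 -0.33896248 -0.84513021]
```

View pics/c19.png

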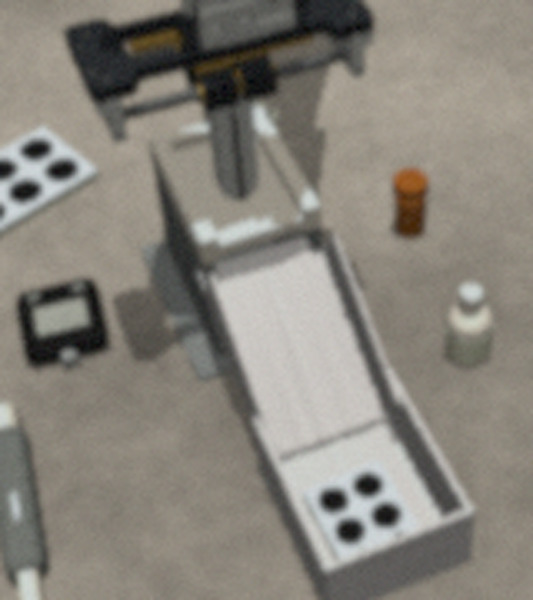

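The card is in the tray, with four spots visible at crop (330–385,485–530) and the rest behind the front wall. I withdraw the arm up and back.

{"name": "jog_arm", "arguments": {
  "rows": [
    {"dx": 0,"dy": 0,"dz": -0.01,"turn": 0},
    {"dx": 0,"dy": 0,"dz": -0.03,"turn": 0},
    {"dx": 0,"dy": 0,"dz": -0.04,"turn": 0},
    {"dx": 0,"dy": 0,"dz": -0.04,"turn": 0},
    {"dx": -0.03,"dy": -0.03,"dz": -0.03,"turn": 0},
    {"dx": -0.03,"dy": -0.04,"dz": 0,"turn": 0},
    {"dx": -0.02,"dy": -0.05,"dz": 0,"turn": 0},
    {"dx": 0,"dy": -0.05,"dz": 0,"turn": 0},
    {"dx": 0,"dy": -0.05,"dz": 0,"turn": 0},
    {"dx": 0,"dy": 0,"dz": 0,"turn": 0},
    {"dx": 0,"dy": 0,"dz": 0,"turn": 0}
  ]
}}

```text
t: 21.45
position: [0.4087, 0.1464, 0.2589]
eef_rot: [3.13, -0.022, 0.227]
contact_force: [0.8, -0.4, -0.0]
finger_gap: 0.003
```

```bash
python3 - <<'E'
from h import *
S=snapshot("scene");T=snapshot("top");s=sense();print(s["position"],s["contact_force"],s["dq"])
b=spots(T,(325,95,380,170),amin=20)
for u,v,n in b: print(round(u,1),round(v,1),n,onz(T,u,v,.011).round(4))
a=cv2.resize(S["img"][130:330,190:370],(400,444));c=cv2.resize(T["img"][60:320,290:490],(400,520))
o=np.zeros((520,800,3),np.uint8);o[:444,:400]=a;o[:,400:]=c
cv2.imwrite("pics/c20.png",o[:,:,::-1])
E
```

```text
[0.40892826 0.14582433 0.25868851] [ 0.20678253 -0.7282081   0.27958147] [-0.01296304  0.00678865  0.00250008 -0.00343947 -0.00360816  0.00196395]
333.7 139.0 90 [0.7169 0.0336 0.011 ]
351.4 115.0 43 [ 0.7748 -0.0092  0.011 ]
341.4 117.9 43 [0.7676 0.0148 0.011 ]
354.5 124.9 44 [ 0.7507 -0.0163  0.011 ]
344.4 127.9 42 [0.7435 0.0079 0.011 ]
357.6 134.9 43 [ 0.7264 -0.0236  0.011 ]
347.4 137.9 43 [0.7193 0.0008 0.011 ]
```

View pics/c20.png

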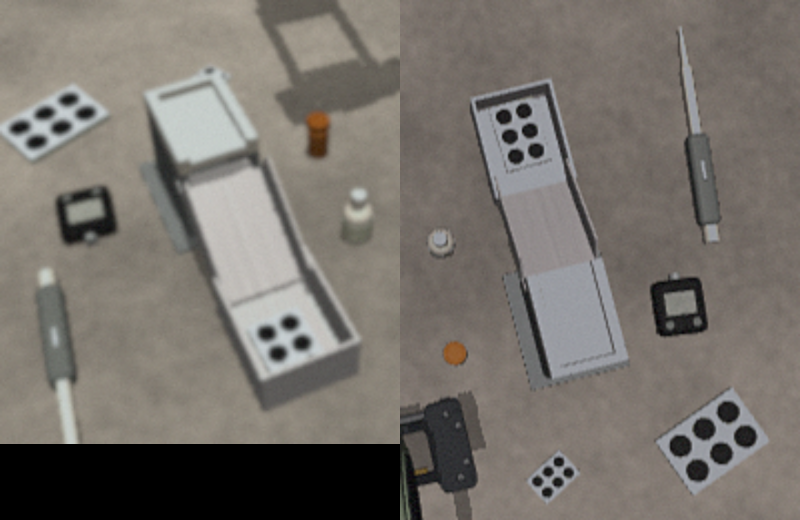

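All six spots lie flat on the tray floor with a 25 mm pitch at z = 0.011 and a centre near (0.747,-0.004). The deck is empty and the bystanders look unmoved. I hand in.

```bash
python3 -c "
from workcell import hand_in
print(hand_in())"
```

```text
the job is handed in; nothing more can be done
None
```

The card is in the catch tray and the job is handed in, at about 21.6 s of the 54 s allowed. I pressed the card with the shut fingers and slid it 44 mm along the deck. I then went behind it and pushed it off the lip, and it dropped down the chute.

- **Force on the card:** the highest press I read was 5.9 N, against the 18 N limit. Force was only read at the end of each move, so a brief peak between readings would not show.
- **Final pictures:** all six spots show at tray-floor height with their 25 mm spacing, so the card lies flat inside the tray. The deck is empty. The bottle, vial, timer and pipette look unmoved by eye. I did not measure them.
- **Arm:** it stands clear at (0.41, 0.15, 0.26), with only noise-level force readings.

**Disagreement:** contact with the card came at a reported TCP height of 0.1015 m, about 32 mm lower than the stated fingertip length implies. The scene camera had already shown the tips higher than the state suggested, so I went by the pictures and by feel. I did not find the cause.

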